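# Stack slabs on the chiller and hold its air gate half open

## Robot

A 7-joint arm with a two-finger parallel gripper is mounted at the origin on a cart in front of the work surface, level with it; the furniture and walls round the work are solid. World frame = base frame: x ahead of the robot, y to its left, z up, the work surface at z = 0. Lengths are in m, angles in rad, forces in N, time in s.
With the tool pointing down it reaches from about 0.4 to 0.85 m from the base axis. Payload 4.5 kg.
Tool frame: the origin (TCP) lies midway between the tips of the shut fingers; the grasp point (between the pads) lies 19 mm behind it; z points along the fingers, y is the line along which they close (so a half turn about z gives the same grasp; the last joint's range is limited). The gripper opens to 88 mm and grips with 3 to 60 N. Pads are 18 mm wide; open, the fingers measure 123 mm over their backs; the gripper's body (75 mm by 187 mm) begins 45 mm behind the grasp point.
Start: joints at [1.374, 0.689, -0.195, 1.565, 0.157, 0.902, -0.215], TCP at [0.143, -0.608, 0.239] pointing down, gripper open.
Joint ranges: [-3.01, 3.01], [-0.46, 2.08], [-1.47, 1.51], [0.13, 2.56], [-1, 4.14], [0.04, 2.09], [-2.66, 2.66]. Speed limits (rad/s): [2.57, 2.57, 3.14, 3.14, 3.14, 3.14, 3.14].

## Interface

Orientations are given as a unit quaternion [x, y, z, w].
In Python, from plant import * gives the robot as it stands.
- The arm moves only by the tool send_rows, never from a script. Its argument "targets" is a list of rows, each a list of 2 entries, a list of its own where there are three numbers: the shift along the tool's x, y, z in units of 0.3 m (1.0 is 0.3 m), then the turn, a rotation vector about the tool's x, y, z in units of pi rad (1.0 is pi rad). A call has 1 to 12 rows; each row is the pose to reach, as a shift and turn from the pose commanded when the call began, along the tool's axes at that moment, turning the shorter way round; what a row does not reach only later rows make up. A row lasts 1/8 s, in which the tool goes at most 62.5 mm and 10.7 degrees, less where a joint would pass 70% of its speed; a pose out of reach is approached as far as the arm can. A call with a number of a shift or a turn outside -1 to 1 is refused whole. A call with a gripper value outside its range is refused whole. "fingers" is the opening, from 0 (shut) to 1 (fully open), set as the call begins (left out, the last holds). The fingers move at their own pace and stop on an object; "newtons" is the grip in N (left out, the last holds). Time passes only in rows, so rows that repeat a pose let the fingers close. It gives the time, the measured TCP pose, the force, the opening and the grip force at its end, in the units of the state.
- get_state(): the state, without advancing time (a new reading comes with each control period).
- snapshot(name): name is "side" or "top"; returns a dict with "img" (480x640x3 uint8, blue, green, red), "fx", "fy", "cx", "cy" (pixels), "k1" (the pictures are not rectified: a ray, as slopes to the right and down, at radius r is drawn at 1 + k1 r^2 times it, then the intrinsics apply), "cam_to_world" (4x4, takes a point from camera to world coordinates). Camera axes: x right, y down, z forward; pixel columns grow to the right and rows downward; lengths in m; the calibration is good to about 2 mm. A picture is of the moment at which its call begins. There is no depth.
- finish_job(): hands the job in; it is judged then, once.
The state is a dict: "clock": time; "q": joint angles; "qd": joint speeds; "joint_torque": joint torques, N m; "tool_pos": TCP position; "eef_rot": TCP orientation; "contact_force": force on the tool from outside, world axes, zero at the start; "moment": the same for the moment, N m; "opening": opening from 0.0 (shut) to 1.0 (fully open); "finger_force": force on a finger pad.
Only numpy, scipy, OpenCV 4.12 (cv2) and the standard library are available. Lean on these libraries where they do the work, as an engineer would, in place of code of your own. Each camera call takes 0.05 s, during which the arm holds its last target. There are 200 camera calls.

## Task

Load the little plate chiller: lay the perforated metal spacer squarely on the slate slab that already lies on the chiller's stand, then set the loose slate slab squarely on top of the spacer and let go of both. Then slide the chiller's sprung air gate by its black grip to half travel, against its spring, and finish while still holding it there with the fingers, because it snaps shut when released. Leave the other things on the worktop where they are.

Things in the scene. Friction and masses are not known exactly. Their poses are not given: they have to be found in the camera images.
- chiller: Steel plate chiller, fixed. Origin: centre of the housing's underside; x front to back (away from the robot), y to the left, z up. Housing 80 x 200 x 80 mm. In front (x -182 to -42, y -45 to 45 mm) a flat stand, top 12 mm up, open sides, 6 mm high lips across at x -172 and -58. Black marks along the housing's top front edge show gate travel: short shut, long half (y +25), short full.
- stand_center (a point): Centre of the stand's top face, 12 mm above the worktop, at x -115, y 0 mm of the chiller; axes as the chiller's. The lower slab lies near here.
- gate (a joint): Travel in m of the sprung sliding gate on the chiller's front: 0 shut (as found), 0.070 fully open, half travel 0.035. Opens along the chiller's +y, moved by its grip. The spring pulls it shut: 4 N when shut, 11 N at half, 18 N fully open; released, it snaps shut.
- gate_grip (a point): Holding point of the gate's upright black grip; moves with the gate; axes as the chiller's. Grip 14 (x) x 24 (y) x 42 (z) mm; its top is 18 mm above this point, its underside 24 mm below it, 6 mm above the housing. Pinch it from above across the 24 mm (fingers closing along the chiller's y). Gate shut: at x -46, y -10, z 110 mm of the chiller.
- lower_slab: Dark slate slab 100 (x) x 56 (y) x 16 (z) mm, 0.24 kg, loose, lying on the chiller's stand, its long side along the chiller's x. Origin: centre of its underside.
- upper_slab: The same dark slate slab, 100 (x) x 56 (y) x 16 (z) mm, about 0.24 kg, loose, lying flat on the worktop left or right of the chiller, long side roughly along x. Origin: centre of its underside.
- spacer: Perforated bare metal spacer sheet 104 (x) x 60 (y) x 5 (z) mm, 0.08 kg, stiff, lying flat on the worktop on the chiller's other side, long side roughly along x. Origin: centre of its underside.
- order_bell: Bystander: domed order bell, 86 mm across, 68 mm high. Origin: centre of its underside.
- ramekin: Bystander: white ramekin, 84 mm across, 42 mm high. Origin: centre of its underside.
- garlic: Bystander: garlic bulb, about 47 mm across, 49 mm high. Origin: centre of its underside.
Not all that is in view belongs to the job. Of the things that look like the spacer, the larger one is meant.

How it is judged:
On the way, in this order (a step that is already met when the one before it is completed fails the run):
1. the spacer lies flat and square on the lower slab, let go, the gate still shut (x of spacer in the frame of lower_slab between -0.012 and 0.012 m and y of spacer in the frame of lower_slab between -0.012 and 0.012 m and z of spacer in the frame of lower_slab between 0.013 and 0.019 m and angle between the x axis of spacer and the x axis of lower_slab, either way round below 0.17 rad and angle between spacer's own z axis and vertical below 0.06 rad and contact force between spacer and the fingers below 0.1 N and linear speed of spacer below 0.02 m/s and horizontal distance between lower_slab and stand_center below 0.02 m and angle between lower_slab's own z axis and vertical below 0.05 rad and value of joint gate below 0.004 m), for 0.2 s.
2. the upper slab lies flat and square on the spacer, both let go, the gate still shut (all of step 1 and x of upper_slab in the frame of spacer between -0.012 and 0.012 m and y of upper_slab in the frame of spacer between -0.012 and 0.012 m and z of upper_slab in the frame of spacer between 0.002 and 0.008 m and angle between the x axis of upper_slab and the x axis of spacer, either way round below 0.17 rad and angle between upper_slab's own z axis and vertical below 0.06 rad and contact force between upper_slab and the fingers below 0.1 N and linear speed of upper_slab below 0.02 m/s), for 0.2 s.
At the end, for the whole second after the job is handed in: Fingers hold the gate still at 28 to 42 mm of its 70 mm, with over 4 N, nothing wedged in it. Lower slab within 20 mm of the stand's centre; spacer flat on it, upper slab flat on the spacer, each within 12 mm along and across and 0.17 rad of the one below, at rest, let go (x of spacer in the frame of lower_slab between -0.012 and 0.012 m and y of spacer in the frame of lower_slab between -0.012 and 0.012 m and z of spacer in the frame of lower_slab between 0.013 and 0.019 m and angle between the x axis of spacer and the x axis of lower_slab, either way round below 0.17 rad and angle between each of spacer, upper_slab's own z axis and vertical below 0.06 rad and x of upper_slab in the frame of spacer between -0.012 and 0.012 m and y of upper_slab in the frame of spacer between -0.012 and 0.012 m and z of upper_slab in the frame of spacer between 0.002 and 0.008 m and angle between the x axis of upper_slab and the x axis of spacer, either way round below 0.17 rad and contact force between each of spacer, upper_slab and the fingers below 0.1 N and linear speed of each of spacer, upper_slab below 0.02 m/s and horizontal distance between lower_slab and stand_center below 0.02 m and angle between lower_slab's own z axis and vertical below 0.05 rad and value of joint gate between 0.028 and 0.042 m and velocity of joint gate between -0.01 and 0.01 m/s and contact force between gate and the fingers above 4 N and contact force between gate and spacer below 0.1 N and contact force between gate and upper_slab below 0.1 N and contact force between gate and lower_slab below 0.1 N); the arm keeps its last pose, push and grip.
It fails at once if the order bell is displaced (over 40 mm) (distance of order_bell from where it was at the start of the episode above 0.04 m).
It fails at once if the ramekin is displaced (over 40 mm) (distance of ramekin from where it was at the start of the episode above 0.04 m).
It fails at once if the garlic is displaced (over 40 mm) (distance of garlic from where it was at the start of the episode above 0.04 m).
It also fails if it takes over 72 s, if anything falls off the work surface, if the arm or the gripper's body presses on something with over 40 N, if the wrist force passes 120 N, or if a joint passes its speed limit or range.

## Working session

There is one attempt and no reset: what is moved stays moved. The work goes in short steps, Python scripts to look and compute and a tool call to move; the robot and the scene stay as the last step left them, time stands still between calls to the robot, and variables do not carry over. Pictures are saved under pics/ and viewed, at most 10 in all, crops included, and the job is handed in when it is done.

Besides the shell and the picture viewer there is one more tool, called after ">>>" by a JSON object that holds its "fn" and its "kwargs", one argument or row to a line. send_rows: Moves the arm, as the interface text tells. Its arguments: {"type":"object","properties":{"targets":{"type":"array"},"fingers":{"type":"number"},"newtons":{"type":"number"}},"required":["targets"]}

```bash
mkdir -p pics; ls; python3 - <<'E'
from plant import *
import cv2
print(get_state())
for n in("side","top"):
    s=snapshot(n); cv2.imwrite(f"pics/{n}0.png",s["img"]); print(n,s["fx"],s["fy"],s["cx"],s["cy"],s["k1"],s["cam_to_world"])
E
```

```text
pics
{'clock': 0.0, 'q': array([ 1.37379225,  0.68996928, -0.19450971,  1.5663163 ,  0.15732092,
        0.90248856, -0.21504773]), 'qd': array([-0.00011577, -0.00060134, -0.00127145, -0.00111444,  0.00052597,
       -0.0007799 ,  0.0007719 ]), 'joint_torque': array([ 4.39632049e-04, -5.27563584e+01, -1.26644455e+00, -1.53430098e+01,
       -5.25140378e-02,  6.64014588e-03,  1.82643021e-04]), 'tool_pos': array([ 0.14278022, -0.60784217,  0.23792649]), 'eef_rot': array([ 9.93339942e-01,  1.15217014e-01, -1.75990381e-04, -8.76607217e-04]), 'contact_force': array([-0.34609331, -0.45528608, -0.13002888]), 'moment': array([-0.02082564,  0.01467478,  0.00241786]), 'finger_force': 0.0, 'opening': 1.0024641564894219}
side 461.52961730699576 461.52961730699576 326.46412131532054 241.69284948529256 -0.014353582507172918 [[-0.96253619 -0.15467809  0.22270781  0.27870458]
 [-0.27109497  0.53193021 -0.80222053  0.70545057]
 [ 0.00562093 -0.83254126 -0.55393453  0.59500895]
 [ 0.          0.          0.          1.        ]]
top 538.3625598305575 538.3625598305575 333.50791650768343 239.01037448185926 -0.05643992513804418 [[ 0.00772494 -0.99723275  0.07394032  0.37614793]
 [-0.9999279  -0.00702362  0.0097403  -0.0567634 ]
 [-0.00919402 -0.07401023 -0.9972151   1.33602359]
 [ 0.          0.          0.          1.        ]]
```

View pics/side0.png

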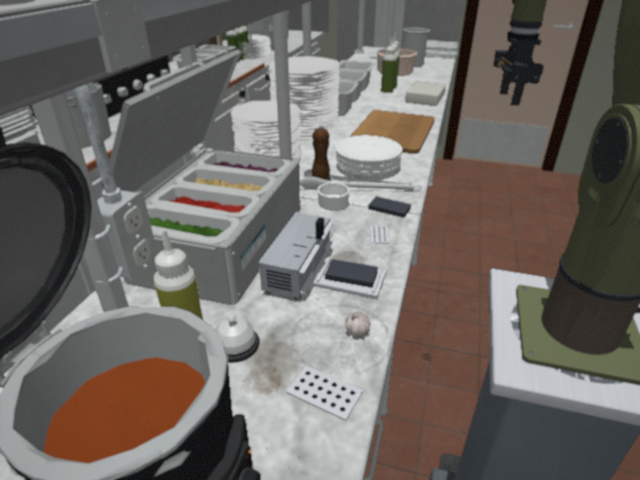

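View pics/top0.png

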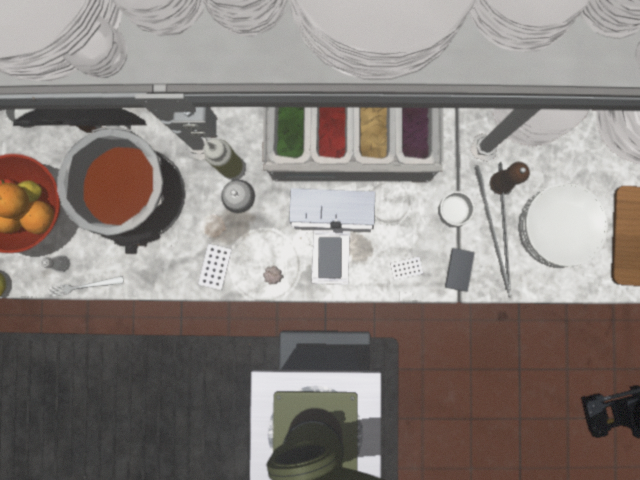

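The side view shows the chiller at (297,255) with its slab at (352,272), the spacer at (325,390), the loose slab at (389,206) and a small decoy sheet at (379,233). In the top view these are the chiller at (332,210), stand and slab at (330,258), spacer at (213,267), loose slab at (460,270), decoy at (407,268), garlic at (273,274), bell at (237,195) and ramekin at (456,209).

```bash
cat > h.py <<'E'
import numpy as np, cv2
from scipy.spatial.transform import Rotation as R
def ray(s,uv):
    K=np.array([[s["fx"],0,s["cx"]],[0,s["fy"],s["cy"]],[0,0,1]])
    p=cv2.undistortPoints(np.asarray(uv,float).reshape(-1,1,2),K,np.array([s["k1"],0,0,0.]))[:,0]
    T=s["cam_to_world"]; return T[:3,3],np.c_[p,np.ones(len(p))]@T[:3,:3].T
def plane(s,uv,z):
    o,d=ray(s,uv); return o+d*((z-o[2])/d[:,2])[:,None]
def tri(s1,u1,s2,u2):
    o1,d1=ray(s1,u1);o2,d2=ray(s2,u2);out=[]
    for a,b in zip(d1,d2):
        t=np.linalg.lstsq(np.c_[a,-b],o2-o1,rcond=None)[0]
        p,q=o1+a*t[0],o2+b*t[1]; out.append(np.r_[(p+q)/2,np.linalg.norm(p-q)])
    return np.array(out)
def blob(s,box,lo,hi,big=True):
    x0,y0,x1,y1=box; g=cv2.cvtColor(s["img"],cv2.COLOR_BGR2GRAY)[y0:y1,x0:x1]
    m=cv2.inRange(g,lo,hi); c,_=cv2.findContours(m,cv2.RETR_EXTERNAL,cv2.CHAIN_APPROX_NONE)
    return [k+np.array([x0,y0]) for k in sorted(c,key=cv2.contourArea,reverse=True)]
E
python3 - <<'E'
from plant import *
from h import *
S={n:snapshot(n) for n in("side","top")}
import pickle; pickle.dump(S,open("s0.pkl","wb"))
a=cv2.resize(S["top"]["img"][180:300,190:490],None,fx=2.66,fy=2.66,interpolation=cv2.INTER_CUBIC)
b=cv2.resize(S["side"]["img"][190:310,250:420],None,fx=2.3,fy=2.3,interpolation=cv2.INTER_CUBIC)
c=cv2.resize(S["side"]["img"][340:440,260:400],None,fx=2.76,fy=2.76,interpolation=cv2.INTER_CUBIC)
bc=np.hstack([b,c]) if b.shape[0]==c.shape[0] else np.hstack([b,c[:b.shape[0]]])
o=np.zeros((600,800,3),np.uint8);o[:a.shape[0],:a.shape[1]]=a[:, :800];o[320:320+bc.shape[0],:bc.shape[1]]=bc[:280,:800]
cv2.imwrite("pics/c1.png",o)
g=cv2.cvtColor(S["top"]["img"],cv2.COLOR_BGR2GRAY);gs=cv2.cvtColor(S["side"]["img"],cv2.COLOR_BGR2GRAY)
print(g[268,440:485]);print(g[258,305:355]);print(gs[206,362:415]); print(gs[272,312:390])
print(g[267,195:235])
E
```

```text
[191 195 197 198 195 190 182 162 108  93 107 110 111 106 108 107 108 108
 106 106 102 105 104 104 105 101 102 101  99 101 102 131 176 204 213 216
 217 217 216 213 211 215 219 218 215]
[220 219 217 217 217 215 211 203 228 235 234 235 225 162 135 132 127 127
 129 129 128 126 128 126 125 128 127 127 126 128 128 124 127 127 128 125
 153 224 235 235 236 235 233 230 233 234 224 210 198 200]
[189 191 192 193 188 168 119  60  44  48  49  52  53  59  62  64  63  65
  69  71  71  68  70  71  70  72  72  73  71  72  71  70  69  70  71  73
  70  72  71  73  70  72  70  73  69  71  65  70 117 167 194 201 202]
[ 97  97  98 100 103 117 137 163 190 199 186 166 160 141 104  76  72  71
  74  69  74  72  74  73  73  72  70  70  73  73  72  72  71  72  71  73
  72  71  70  72  71  73  70  72  72  67  73  70  73  71  75  71  71  72
  71  72  72  69  69  74  70  72  71  65  79 136 186 198 194 187 195 204
 195 174 165 173 177 181]
[218 212 205 203 197 194 194 214 227 229 213 174 141 166 212 228 231 228
 224 223 228 230 231 232 230 225 212 205 220 230 230 216 213 226 231 229
 223 220 219 222]
```

View pics/c1.png

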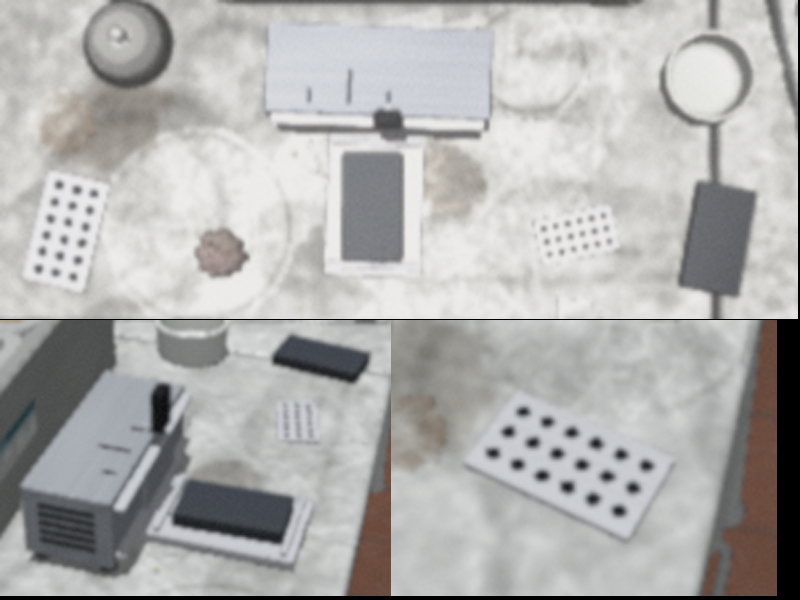

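The crops show the spacer's 3x6 grid of dark holes, both slabs as dark rectangles, the grip in front of the housing at crop (388,120), and the long half-travel mark at crop (349,86).

```bash
python3 - <<'E'
import pickle
from h import *
S=pickle.load(open("s0.pkl","rb"));t,s=S["top"],S["side"]
def holes(S,box,thr):
    # holes = dark blobs vs local brightness
    x0,y0,x1,y1=box; g=cv2.cvtColor(S["img"],cv2.COLOR_BGR2GRAY)[y0:y1,x0:x1]
    g=cv2.resize(g,None,fx=4,fy=4,interpolation=cv2.INTER_CUBIC)
    m=cv2.inRange(g,0,thr); n,_,st,c=cv2.connectedComponentsWithStats(m)
    c=c[1:][(st[1:,4]>40)&(st[1:,4]<700)]
    return (c+.5)/4-.5+[x0,y0]
ht=holes(t,(200,246,230,289),185);hs=holes(s,(288,366,362,416),120)
print(len(ht),len(hs),ht.mean(0),hs.mean(0))
print("spacer tri",tri(t,[ht.mean(0)],s,[hs.mean(0)]))
for nm,c,h in(("t",t,ht),("s",s,hs)):
    p=plane(c,h,.005)[:,:2]; u,w,vt=np.linalg.svd(p-p.mean(0)); r=cv2.minAreaRect(p.astype(np.float32)*1000)
    print(nm,p.mean(0),np.degrees(np.arctan2(vt[0,1],vt[0,0])),r)
def rect(S,box,z,hi):
    k=blob(S,box,0,hi)[0]; p=plane(S,k.reshape(-1,2),z)[:,:2]; r=cv2.minAreaRect((p*1000).astype(np.float32)); return r
for z in(0,.008,.016): print("upper",rect(t,(436,240,484,300),z,145))
for z in(.02,.028): print("lower",rect(t,(310,232,352,282),z,180))
def corners(S,box,hi):
    k=blob(S,box,0,hi)[0]; return cv2.boxPoints(cv2.minAreaRect(k))
print("housing",[cv2.minAreaRect((plane(t,blob(t,b,l,h)[0].reshape(-1,2),z)[:,:2]*1000).astype(np.float32)) for b,l,h,z in [((285,182,380,232),0,208,.08)]])
# grip top: black
k=blob(t,(325,218,347,236),0,90)[0].reshape(-1,2); print("grip px",k.min(0),k.max(0),plane(t,[k.mean(0)],.128))
k=blob(s,(312,214,326,242),0,60)[0].reshape(-1,2); print("grip side px",k.min(0),k.max(0))
# side dark top corners
for b,hi in (((360,190,418,220),110),((318,254,386,292),110)):
    k=blob(s,b,0,hi)[0]; q=cv2.approxPolyDP(cv2.convexHull(k),2.0,True).reshape(-1,2); print(q.tolist())
k=blob(t,(436,240,484,300),0,145)[0];print(cv2.boxPoints(cv2.minAreaRect(k)))
k=blob(t,(310,232,352,282),0,180)[0];print(cv2.boxPoints(cv2.minAreaRect(k)))
o,d=ray(t,[[t["cx"],t["cy"]]]);print(o,d)
# bystanders
print("garlic",plane(t,[[273,274]],.025),"bell",plane(t,[[237,193]],.06),"ramekin",plane(t,[[456,209]],.04),"decoy",plane(t,[[407,268]],.003))
E
```

```text
22 18 [214.30311139 266.62846392] [324.38619315 390.22819015]
spacer tri [[0.40513142 0.25223257 0.00323242 0.00219866]]
t [0.40405787 0.25161014] 167.18280127194924 ((404.24560546875, 250.9095458984375), (62.49052429199219, 100.58929443359375), 89.09878540039062)
s [0.40619508 0.25346674] 167.22632419570277 ((406.245849609375, 253.45114135742188), (34.24505615234375, 80.21685028076172), 77.3734359741211)
upper ((401.5316162109375, -355.8861999511719), (58.643341064453125, 144.3348388671875), 79.13530731201172)
upper ((401.379638671875, -354.09503173828125), (58.29219436645508, 143.47059631347656), 79.13533782958984)
upper ((401.22760009765625, -352.30389404296875), (57.94105911254883, 142.6063690185547), 79.13533782958984)
lower ((428.4483947753906, -34.394317626953125), (100.30769348144531, 56.39331817626953), 0.4013527035713196)
lower ((428.1304626464844, -34.53030014038086), (99.69792175292969, 56.050514221191406), 0.4013686180114746)
housing [((546.0933837890625, -40.149513244628906), (116.22006225585938, 221.92066955566406), 0.34499502182006836)]
grip px [331 223] [340 228] [[ 0.49695259 -0.04940199  0.128     ]]
grip side px [316 219] [323 239]
[[369, 205], [378, 197], [409, 204], [409, 209], [404, 216], [371, 209]]
[[331, 260], [376, 267], [372, 286], [325, 278]]
[[442.248   296.13602]
 [452.664   238.84799]
 [475.896   243.07199]
 [465.47998 300.36002]]
[[318. 237.]
 [341. 237.]
 [341. 278.]
 [318. 278.]]
[ 0.37614793 -0.0567634   1.33602359] [[ 0.07394032  0.0097403  -0.9972151 ]]
garlic [[0.38688318 0.10272773 0.025     ]] bell [[0.57991781 0.1883126  0.06      ]] ramekin [[ 0.54735807 -0.3407822   0.04      ]] decoy [[ 0.40438101 -0.22604779  0.003     ]]
```

```bash
python3 - <<'E'
import pickle
from h import *
S=pickle.load(open("s0.pkl","rb"));t,s=S["top"],S["side"]
x0,y0=200,244
g=cv2.cvtColor(t["img"],cv2.COLOR_BGR2GRAY)[y0:292,x0:232]
G=cv2.resize(g,None,fx=4,fy=4,interpolation=cv2.INTER_CUBIC)
m=cv2.inRange(cv2.morphologyEx(G,cv2.MORPH_BLACKHAT,np.ones((21,21))),28,255)
n,_,st,c=cv2.connectedComponentsWithStats(m); c=(c[1:]+.5)/4-.5+[x0,y0];a=st[1:,4]
p=plane(t,c,.005)[:,:2]; ok=(np.linalg.norm(p-[.405,.252],axis=1)<.053)&(a>40); c=c[ok];p=p[ok]
r=cv2.minAreaRect((p*1000).astype(np.float32));print(len(p),p.mean(0),r)
print("tri",tri(t,[c.mean(0)],s,[[324.386,390.228]]))
# slabs in upscaled, morph-opened masks
def quad(S,box,hi,op=1,f=4):
    x0,y0,x1,y1=box; g=cv2.cvtColor(S["img"],cv2.COLOR_BGR2GRAY)[y0:y1,x0:x1]
    G=cv2.resize(g,None,fx=f,fy=f,interpolation=cv2.INTER_CUBIC); m=cv2.inRange(G,0,hi)
    m=cv2.morphologyEx(m,cv2.MORPH_OPEN,np.ones((op,op),np.uint8))
    k,_=cv2.findContours(m,cv2.RETR_EXTERNAL,cv2.CHAIN_APPROX_NONE);k=max(k,key=cv2.contourArea)
    return (k.reshape(-1,2)+.5)/f-.5+[x0,y0]
for nm,box,hi,op,z in(("up",(436,240,484,300),155,41,.008),("low",(310,228,352,284),180,21,.02)):
    k=quad(t,box,hi,op); print(nm,cv2.minAreaRect((plane(t,k,z)[:,:2]*1000).astype(np.float32)))
    q=cv2.boxPoints(cv2.minAreaRect(k.astype(np.float32)));print(q.tolist())
for b,hi in(((360,190,418,220),120),((318,254,386,292),130)):
    k=quad(s,b,hi,5); q=cv2.approxPolyDP(cv2.convexHull(k.astype(np.float32)),1.2,True).reshape(-1,2);print(q.round(1).tolist())
E
```

```text
22 [0.40384384 0.25167347] ((405.0201721191406, 252.39385986328125), (63.932518005371094, 81.281005859375), 79.2323989868164)
tri [[0.40501604 0.25228968 0.00332553 0.00239145]]
up ((400.6852722167969, -353.7431640625), (60.475196838378906, 104.14215087890625), 81.05927276611328)
[[443.75433349609375, 288.9454650878906], [449.89532470703125, 247.1868133544922], [474.12139892578125, 250.74948120117188], [467.98040771484375, 292.50811767578125]]
low ((428.45819091796875, -34.450069427490234), (102.14580535888672, 56.868343353271484), 0.38572803139686584)
[[317.875, 236.625], [341.125, 236.625], [341.125, 278.375], [317.875, 278.375]]
[[368.1000061035156, 205.39999389648438], [377.3999938964844, 196.39999389648438], [409.3999938964844, 203.89999389648438], [409.8999938964844, 207.60000610351562], [404.8999938964844, 215.60000610351562], [400.6000061035156, 216.89999389648438], [369.1000061035156, 208.89999389648438]]
[[329.1000061035156, 261.3999938964844], [333.8999938964844, 258.3999938964844], [376.3999938964844, 266.6000061035156], [376.8999938964844, 272.3999938964844], [372.6000061035156, 285.6000061035156], [368.3999938964844, 286.8999938964844], [325.3999938964844, 278.8999938964844], [324.3999938964844, 273.6000061035156]]
```

```bash
cat >> h.py <<'E'
def go(st,p,yaw=None):
    "shift/turn units from measured pose to world point p, tool x axis at yaw deg, z down"
    Q=R.from_quat(st["eef_rot"]); sh=Q.inv().apply(np.array(p)-st["tool_pos"])/.3
    tr=np.zeros(3)
    if yaw is not None:
        T=R.from_euler("z",yaw,degrees=True)*R.from_euler("x",180,degrees=True)
        T2=T*R.from_euler("z",180,degrees=True)
        tr=min(((Q.inv()*k).as_rotvec() for k in(T,T2)),key=np.linalg.norm)/np.pi
    return sh.round(4).tolist(),tr.round(4).tolist()
E
python3 - <<'E'
from plant import *
from h import *
import pickle
S=pickle.load(open("s0.pkl","rb"));t,s=S["top"],S["side"]
print(tri(t,[[474.1,250.7],[468,292.5],[341.1,236.6],[341.1,278.4]],s,[[377.4,196.4],[409.4,203.9],[332.5,258.4],[376.6,266.6]]))
st=get_state();print(go(st,[.36,-.45,.24],0)); print(go(st,[.41,-.33,.24],0))
E
```

```text
[[ 0.44502068 -0.39170416  0.00979313  0.00596416]
 [ 0.3494915  -0.37467554  0.01017114  0.00891009]
 [ 0.4789242  -0.06255586  0.02471384  0.00099363]
 [ 0.38060468 -0.06273454  0.02296866  0.00618569]]
([0.8252, -0.3474, -0.0056], [-0.0003, 0.0001, 0.0735])
([1.0789, -0.6987, -0.0053], [-0.0003, 0.0001, 0.0735])
```

>>> {"fn": "send_rows", "kwargs": {
  "targets": [
    [[0.4,-0.15,0],[0,0,0.03]],
    [[0.82,-0.35,0],[0,0,0.07]],
    [[0.82,-0.35,0],[0,0,0.07]],
    [[0.95,-0.65,0],[0,0,0.07]],
    [[0.95,-0.65,0],[0,0,0.07]],
    [[0.95,-0.65,0],[0,0,0.07]]
  ],
  "fingers": 1
}}

```text
clock: 0.95
tool_pos: [0.3774, -0.3502, 0.2387]
eef_rot: [1.0, 0.007, 0.0, -0.001]
contact_force: [1.0, -0.8, 0.0]
opening: 0.999
finger_force: 0.0
```

```bash
python3 - <<'E'
from plant import *
from h import *
st=get_state();print(st["tool_pos"],st["q"]); print(go(st,[.48,-.06,.24],0)); print(go(st,[.5,-.1,.24],0))
E
```

```text
[ 0.37742235 -0.35019571  0.23871187] [ 0.7236143   0.54415605 -0.10113792  1.89697022  0.07892212  0.70465706
 -0.97959496]
([0.3558, -0.9623, -0.003], [-0.0004, -0.0001, 0.0046])
([0.4206, -0.828, -0.0031], [-0.0004, -0.0001, 0.0046])
```

>>> {"fn": "send_rows", "kwargs": {
  "targets": [
    [[0.3,-0.3,0],[0,0,0.005]],
    [[0.36,-0.6,0],[0,0,0.005]],
    [[0.36,-0.96,0],[0,0,0.005]],
    [[0.36,-0.96,0],[0,0,0.005]],
    [[0.36,-0.96,0],[0,0,0.005]],
    [[0.36,-0.96,0],[0,0,0.005]]
  ]
}}

```text
clock: 1.7
tool_pos: [0.4818, -0.0579, 0.2387]
eef_rot: [1.0, 0.003, 0.0, -0.001]
contact_force: [0.2, -0.7, -0.0]
opening: 1.001
finger_force: 0.0
```

>>> {"fn": "send_rows", "kwargs": {
  "targets": [
    [[0,-0.5,0],[0,0,0.07]],
    [[0,-0.5,0],[0,0,0.07]],
    [[-0.2,-1.0,0.2],[0,0,0.07]],
    [[-0.2,-1.0,0.2],[0,0,0.07]],
    [[-0.23,-1.0,0.4],[0,0,0.07]],
    [[-0.23,-1.0,0.4],[0,0,0.07]]
  ]
}}

```text
clock: 2.45
tool_pos: [0.4124, 0.2371, 0.1173]
eef_rot: [0.994, -0.112, -0.0, 0.0]
contact_force: [0.1, 0.1, -0.1]
opening: 0.997
finger_force: 0.0
```

```bash
python3 - <<'E'
from plant import *
from h import *
st=get_state();print(st["tool_pos"],st["q"]); print(go(st,[.405,.252,.06],-12.6)); print(go(st,[.405,.252,.003],-12.6))
s=snapshot("side");t=snapshot("top")
cv2.imwrite("pics/g1.png",np.vstack([cv2.resize(s["img"][280:440,240:480],(600,400)),cv2.resize(t["img"][200:300,180:330],(300,200))] if 0 else [cv2.resize(s["img"][280:440,240:480],(600,400))]))
E
```

```text
[0.41241508 0.23710336 0.117297  ] [-0.64254703  0.71705451  0.03845343  2.12090315 -0.08422204  0.30537075
 -2.32754699]
([-0.0351, -0.043, 0.191], [0.0001, 0.0001, -0.0012])
([-0.035, -0.043, 0.381], [0.0001, 0.0001, -0.0012])
```

>>> {"fn": "send_rows", "kwargs": {
  "targets": [
    [[-0.035,-0.043,0.15],[0,0,-0.001]],
    [[-0.035,-0.043,0.29],[0,0,-0.001]],
    [[-0.035,-0.043,0.32],[0,0,-0.001]],
    [[-0.035,-0.043,0.32],[0,0,-0.001]],
    [[-0.035,-0.043,0.32],[0,0,-0.001]]
  ]
}}

```text
clock: 3.18
tool_pos: [0.4071, 0.2508, 0.0243]
eef_rot: [0.994, -0.111, 0.001, -0.001]
contact_force: [-0.8, -0.2, 0.2]
opening: 0.997
finger_force: 0.0
```

```bash
python3 - <<'E'
from plant import *
from h import *
st=get_state();print(st["tool_pos"]); print(go(st,[.405,.252,.003],-12.6))
s=snapshot("side");t=snapshot("top")
cv2.imwrite("pics/g1.png",np.vstack([cv2.resize(s["img"][300:430,250:450],(600,390)),cv2.resize(t["img"][235:300,180:330],(600,210))[:,:600]]))
E
```

```text
[0.40705559 0.2508046  0.02427176]
([-0.0077, -0.0023, 0.0709], [-0.0005, -0.0007, -0.0009])
```

View pics/g1.png

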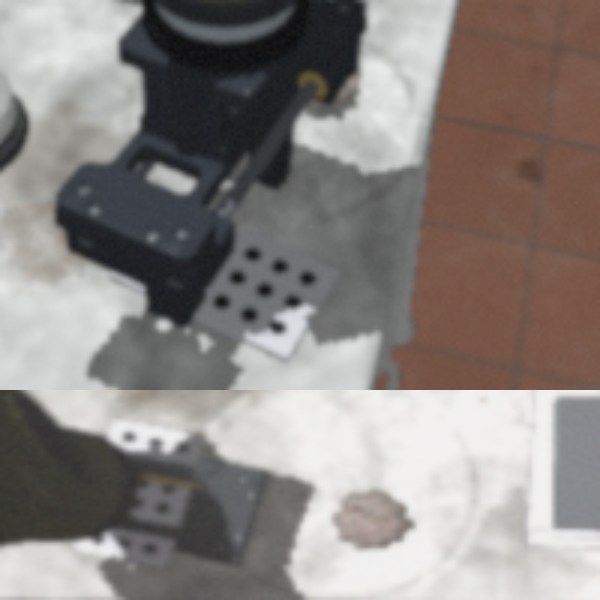

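The fingers straddle the spacer, with the near tip at crop (170,310), just outside its +y edge. I'll go down and close.

>>> {"fn": "send_rows", "kwargs": {
  "targets": [
    [[-0.008,-0.002,0.04],[0,0,0]],
    [[-0.008,-0.002,0.07],[0,0,0]],
    [[-0.008,-0.002,0.073],[0,0,0]],
    [[-0.008,-0.002,0.073],[0,0,0]]
  ]
}}

```text
clock: 3.78
tool_pos: [0.4041, 0.2524, 0.001]
eef_rot: [0.994, -0.111, -0.001, 0.001]
contact_force: [0.4, -0.4, 0.5]
opening: 0.999
finger_force: 0.0
```

>>> {"fn": "send_rows", "kwargs": {
  "targets": [
    [[0,0,0],[0,0,0]],
    [[0,0,0],[0,0,0]],
    [[0,0,0],[0,0,0]],
    [[0,0,0],[0,0,0]],
    [[0,0,0],[0,0,0]],
    [[0,0,0],[0,0,0]]
  ],
  "fingers": 0.4,
  "newtons": 20
}}

```text
clock: 4.53
tool_pos: [0.4043, 0.2525, 0.0014]
eef_rot: [0.994, -0.111, -0.0, 0.0]
contact_force: [-0.8, -0.2, 0.2]
opening: 0.674
finger_force: 20.0
```

>>> {"fn": "send_rows", "kwargs": {
  "targets": [
    [[0,0,-0.1],[0,0,0]],
    [[0,0,-0.25],[0,0,0]],
    [[0,0,-0.4],[0,0,0]],
    [[0,0,-0.4],[0,0,0]]
  ]
}}

```text
clock: 5.03
tool_pos: [0.4057, 0.2534, 0.1238]
eef_rot: [0.994, -0.111, 0.002, -0.001]
contact_force: [-0.2, 1.0, -1.6]
opening: 0.67
finger_force: 20.0
```

```bash
python3 - <<'E'
from plant import *
from h import *
st=get_state();print(st["tool_pos"],st["opening"]); print(go(st,[.428,-.0345,.11],0.4)); print(go(st,[.428,-.0345,.06],0.4))
s=snapshot("side")
cv2.imwrite("pics/g2.png",cv2.resize(s["img"][220:400,250:500],(750,540)))
E
```

```text
[0.40566093 0.253387   0.12378008] 0.6697537745125468
([0.2835, 0.9199, 0.0439], [-0.0009, -0.001, -0.0728])
([0.2831, 0.9204, 0.2106], [-0.0009, -0.001, -0.0728])
```

View pics/g2.png

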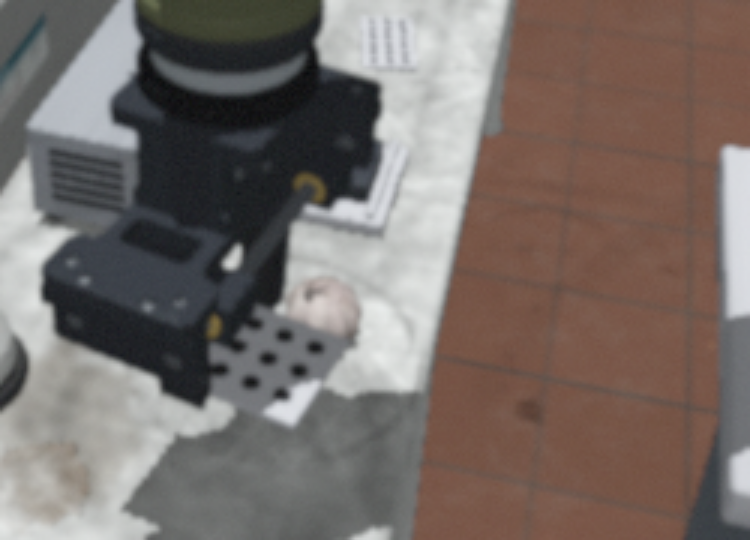

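The spacer is in the fingers (crop (280,360)) and off the worktop. I'll carry it over the stand.

>>> {"fn": "send_rows", "kwargs": {
  "targets": [
    [[0.1,0.2,0],[0,0,-0.02]],
    [[0.15,0.4,0],[0,0,-0.035]],
    [[0.2,0.6,0.02],[0,0,-0.05]],
    [[0.25,0.78,0.04],[0,0,-0.065]],
    [[0.283,0.92,0.04],[0,0,-0.073]],
    [[0.283,0.92,0.12],[0,0,-0.073]],
    [[0.283,0.92,0.2],[0,0,-0.073]],
    [[0.283,0.92,0.21],[0,0,-0.073]],
    [[0.283,0.92,0.21],[0,0,-0.073]]
  ]
}}

```text
clock: 6.2
tool_pos: [0.4262, -0.0349, 0.0578]
eef_rot: [1.0, 0.004, -0.001, -0.0]
contact_force: [-0.4, -0.3, -1.1]
opening: 0.677
finger_force: 20.0
```

```bash
python3 - <<'E'
from plant import *
from h import *
st=get_state();print(st["tool_pos"],st["opening"]); print(go(st,[.428,-.0345,.0295],0.4))
s=snapshot("side");t=snapshot("top")
a=cv2.resize(s["img"][200:310,250:440],(760,440)); b=cv2.resize(t["img"][222:292,290:380],(206,160))
cv2.imwrite("pics/g3.png",np.vstack([a,np.pad(b,((0,0),(0,760-206),(0,0)))]))
E
```

```text
[ 0.42621103 -0.03494798  0.05778482] 0.6766632612555842
([0.0062, -0.0014, 0.0943], [-0.0, 0.0006, 0.0001])
```

View pics/g3.png

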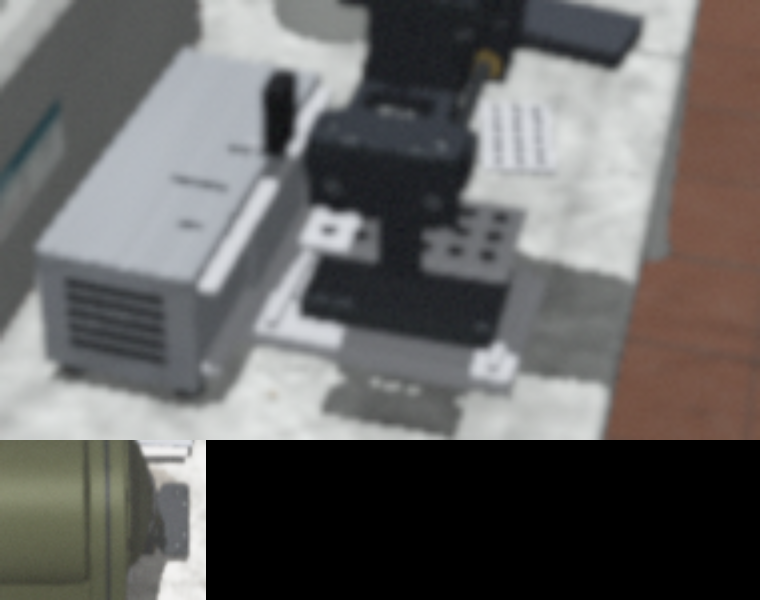

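The spacer is level over the lower slab, edges close to aligned (crop x about 305 to 520). I'll lower it and release.

>>> {"fn": "send_rows", "kwargs": {
  "targets": [
    [[0.006,-0.001,0.04],[0,0,0]],
    [[0.006,-0.001,0.075],[0,0,0]],
    [[0.006,-0.001,0.088],[0,0,0]],
    [[0.006,-0.001,0.092],[0,0,0]],
    [[0.006,-0.001,0.094],[0,0,0]],
    [[0.006,-0.001,0.094],[0,0,0]]
  ]
}}

```text
clock: 7.05
tool_pos: [0.4337, -0.0357, 0.0352]
eef_rot: [1.0, 0.003, -0.006, -0.0]
contact_force: [0.2, 0.9, -0.8]
opening: 0.678
finger_force: 20.0
```

```bash
python3 - <<'E'
from plant import *
from h import *
st=get_state();print(st["tool_pos"],st["q"],st["qd"],st["joint_torque"],st["contact_force"],st["moment"]); print(go(st,[.428,-.0345,.0295],0.4))
E
```

```text
[ 0.43369145 -0.03572216  0.03523161] [ 0.00747914  0.87777976 -0.04981248  2.25458871  1.06491414  0.04325522
 -2.65362487] [-0.00065392  0.00042757 -0.00075745 -0.00078733  0.01102949  0.00103058
 -0.00185008] [-2.37812969e-05 -4.58186209e+01  9.06897169e-01 -2.51557538e-01
 -2.58203410e-02 -3.03520344e-02  5.99902982e-03] [ 0.20203354  0.93221002 -0.81982369] [ 0.05945308  0.01303217 -0.03631215]
([-0.0187, -0.0042, 0.0193], [-0.0001, 0.0035, -0.0002])
```

Joint 7 is at its limit (-2.65) and joint 6 at its minimum, so the arm can't get lower in this wrist pose. I'll raise the spacer and give it a half turn, which frees joint 7, since it may lie either way round.

>>> {"fn": "send_rows", "kwargs": {
  "targets": [
    [[-0.015,0,-0.15],[0,0,0]],
    [[-0.02,0,-0.3],[0,0,0]],
    [[-0.02,0,-0.42],[0,0,0]],
    [[-0.02,0,-0.42],[0,0,-0.05]],
    [[-0.02,0,-0.42],[0,0,-0.1]],
    [[-0.02,0,-0.42],[0,0,-0.15]],
    [[-0.02,0,-0.42],[0,0,-0.2]],
    [[-0.02,0,-0.42],[0,0,-0.25]],
    [[-0.02,0,-0.42],[0,0,-0.3]],
    [[-0.02,0,-0.42],[0,0,-0.35]],
    [[-0.02,0,-0.42],[0,0,-0.4]],
    [[-0.02,0,-0.42],[0,0,-0.45]]
  ]
}}

```text
clock: 8.55
tool_pos: [0.4283, -0.0361, 0.161]
eef_rot: [0.756, 0.654, -0.005, -0.004]
contact_force: [-0.5, -0.1, -1.2]
opening: 0.677
finger_force: 20.0
```

```bash
python3 - <<'E'
from plant import *
from h import *
st=get_state();print(st["tool_pos"],st["q"],R.from_quat(st["eef_rot"]).as_euler("zyx",degrees=True))
E
```

```text
[ 0.42832264 -0.03612059  0.16103935] [ 0.56965588  0.76736352 -0.98740641  2.17687217  0.98162676  0.766866
 -1.23519585] [-81.70826271  -0.73587791 179.98465832]
```

>>> {"fn": "send_rows", "kwargs": {
  "targets": [
    [[0,0,0],[0,0,-0.05]],
    [[0,0,0],[0,0,-0.1]],
    [[0,0,0],[0,0,-0.15]],
    [[0,0,0],[0,0,-0.2]],
    [[0,0,0],[0,0,-0.25]],
    [[0,0,0],[0,0,-0.3]],
    [[0,0,0],[0,0,-0.35]],
    [[0,0,0],[0,0,-0.4]],
    [[0,0,0],[0,0,-0.45]],
    [[0,0,0],[0,0,-0.5]],
    [[0,0,0],[0,0,-0.545]],
    [[0,0,0],[0,0,-0.545]]
  ]
}}

```text
clock: 10.05
tool_pos: [0.4284, -0.036, 0.1608]
eef_rot: [0.005, 1.0, 0.0, -0.007]
contact_force: [0.7, 0.4, -1.3]
opening: 0.673
finger_force: 20.0
```

```bash
python3 - <<'E'
from plant import *
from h import *
st=get_state();print(st["tool_pos"],st["q"]);print(go(st,[.428,-.0345,.06],0.4))
E
```

```text
[ 0.42837071 -0.03604282  0.1607707 ] [ 0.70030655  0.94456982 -1.3299834   2.17106775  1.11213286  1.061854
  0.29413024]
([-0.0031, 0.0051, 0.3359], [0.0, -0.0042, -0.0053])
```

>>> {"fn": "send_rows", "kwargs": {
  "targets": [
    [[-0.003,0.005,0.15],[0,-0.004,-0.005]],
    [[-0.003,0.005,0.3],[0,-0.004,-0.005]],
    [[-0.003,0.005,0.336],[0,-0.004,-0.005]],
    [[-0.003,0.005,0.336],[0,-0.004,-0.005]],
    [[-0.003,0.005,0.336],[0,-0.004,-0.005]]
  ]
}}

```text
clock: 10.68
tool_pos: [0.4297, -0.034, 0.0616]
eef_rot: [-0.004, 1.0, 0.0, 0.002]
contact_force: [0.5, 0.1, -1.5]
opening: 0.671
finger_force: 20.0
```

```bash
python3 - <<'E'
from plant import *
from h import *
st=get_state();print(st["tool_pos"],st["q"]);print(go(st,[.428,-.0345,.0295],0.4))
E
```

```text
[ 0.42972719 -0.03403196  0.06163427] [ 0.61864551  1.11087284 -1.18198005  2.24366805  1.41287819  0.99678372
  0.09077854]
([0.0061, -0.0016, 0.1071], [0.0002, 0.0011, 0.0001])
```

>>> {"fn": "send_rows", "kwargs": {
  "targets": [
    [[0.006,-0.002,0.05],[0,0.001,0]],
    [[0.006,-0.002,0.085],[0,0.001,0]],
    [[0.006,-0.002,0.1],[0,0.001,0]],
    [[0.006,-0.002,0.106],[0,0.001,0]],
    [[0.006,-0.002,0.106],[0,0.001,0]],
    [[0.006,-0.002,0.106],[0,0.001,0]]
  ]
}}

```text
clock: 11.42
tool_pos: [0.4273, -0.0349, 0.0293]
eef_rot: [-0.004, 1.0, -0.0, -0.001]
contact_force: [-0.8, -0.9, 5.3]
opening: 0.678
finger_force: 20.0
```

```bash
python3 - <<'E'
from plant import *
from h import *
st=get_state();print(st["tool_pos"],st["q"],st["contact_force"]);print(go(st,[.428,-.0345,.0295],0.4))
s=snapshot("side")
cv2.imwrite("pics/g4.png",cv2.resize(s["img"][190:310,250:450],(800,480)))
E
```

```text
[ 0.42726912 -0.03494138  0.02933455] [ 0.60313706  1.17461413 -1.14287669  2.25249327  1.50007281  1.00005414
  0.03769624] [-0.82824512 -0.88581637  5.31583323]
([-0.0024, 0.0015, -0.0006], [-0.0001, -0.0003, 0.0003])
```

View pics/g4.png

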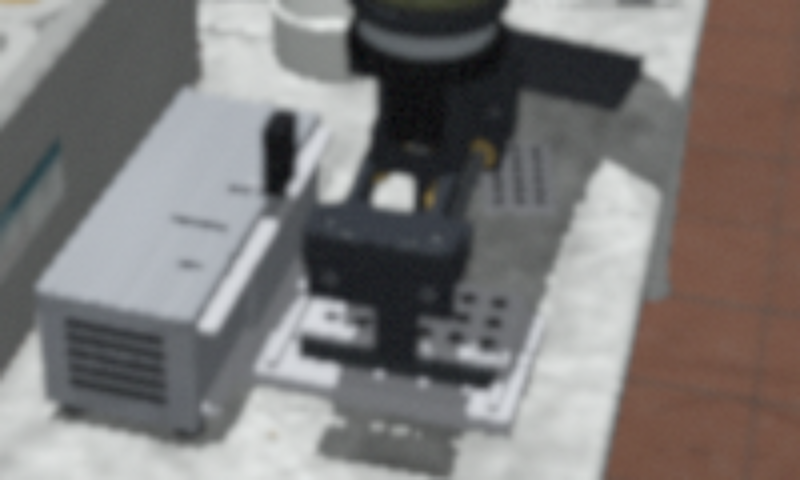

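The spacer sits flat on the slab with 5 N contact. I'll release it and lift away.

>>> {"fn": "send_rows", "kwargs": {
  "targets": [
    [[0,0,0],[0,0,0]],
    [[0,0,0],[0,0,0]],
    [[0,0,0],[0,0,0]],
    [[0,0,0],[0,0,0]],
    [[0,0,-0.1],[0,0,0]],
    [[0,0,-0.25],[0,0,0]],
    [[0,0,-0.43],[0,0,0]],
    [[0,0,-0.43],[0,0,0]]
  ],
  "fingers": 1
}}

```text
clock: 12.48
tool_pos: [0.4293, -0.0342, 0.1606]
eef_rot: [-0.004, 1.0, 0.0, 0.002]
contact_force: [-0.1, -0.3, 0.0]
opening: 1.001
finger_force: 0.0
```

```bash
python3 - <<'E'
from plant import *
from h import *
st=get_state();print(st["tool_pos"],st["q"]);print(go(st,[.401,-.26,.16],0));print(go(st,[.401,-.353,.1],-9));print(go(st,[.401,-.353,.1],9))
E
```

```text
[ 0.42930303 -0.0342424   0.16059215] [ 0.6902842   0.92353251 -1.30329588  2.18540038  1.12656126  1.02231843
  0.29887632]
([0.1001, -0.7518, 0.0013], [0.0001, 0.0015, 0.0024])
([0.1034, -1.0618, 0.2012], [0.0002, 0.0015, 0.0524])
([0.1034, -1.0618, 0.2012], [-0.0, 0.0015, -0.0476])
```

>>> {"fn": "send_rows", "kwargs": {
  "targets": [
    [[0.03,-0.2,0],[0,0,0.01]],
    [[0.05,-0.4,0],[0,0,0.02]],
    [[0.08,-0.6,0],[0,0,0.03]],
    [[0.1,-0.8,0],[0,0,0.04]],
    [[0.1,-1.0,0],[0,0,0.052]],
    [[0.1,-1.0,0],[0,0,0.052]],
    [[0.1,-1.0,0],[0,0,0.052]]
  ]
}}

```text
clock: 13.35
tool_pos: [0.3993, -0.3342, 0.1567]
eef_rot: [0.077, 0.997, 0.001, -0.002]
contact_force: [-0.4, -0.1, 0.5]
opening: 1.001
finger_force: 0.0
```

```bash
python3 - <<'E'
from plant import *
from h import *
import pickle
st=get_state();print(st["tool_pos"],st["q"]);print(go(st,[.401,-.3535,.05],-9));print(go(st,[.401,-.3535,.008],-9))
S={n:snapshot(n) for n in("side","top")};pickle.dump(S,open("s1.pkl","wb"))
cv2.imwrite("pics/g5.png",np.vstack([cv2.resize(S["side"]["img"][180:310,250:450],(600,390)),cv2.resize(S["top"]["img"][215:300,280:490],(519,210))[:,:].copy() if 0 else cv2.resize(S["top"]["img"][225:299,280:491],(600,210))]))
E
```

```text
[ 0.39928441 -0.33418078  0.156689  ] [ 1.26804978  1.00478033 -1.27306589  1.92761503  1.09163113  1.13992967
  0.95173449]
([-0.0167, -0.0632, 0.3555], [0.0004, -0.001, 0.0008])
([-0.0171, -0.0634, 0.4955], [0.0004, -0.001, 0.0008])
```

View pics/g5.png

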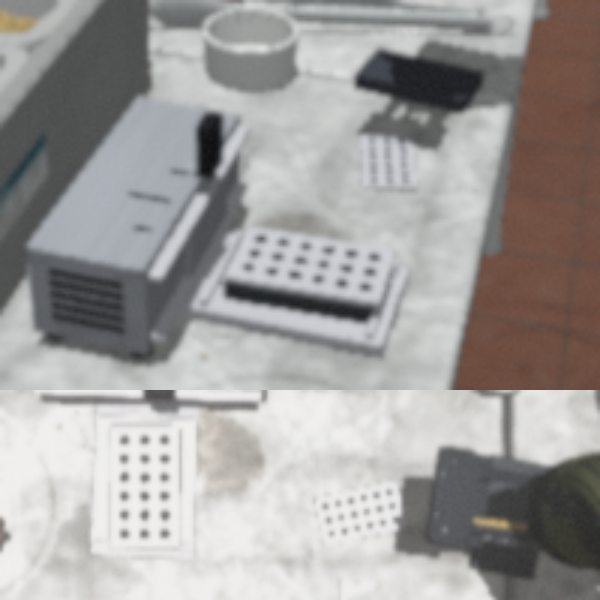

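The spacer lies square on the lower slab, with its hole grid centred on the stand. I'll measure it and lower onto the loose slab.

>>> {"fn": "send_rows", "kwargs": {
  "targets": [
    [[-0.017,-0.063,0.15],[0,0,0]],
    [[-0.017,-0.063,0.3],[0,0,0]],
    [[-0.017,-0.063,0.42],[0,0,0]],
    [[-0.017,-0.063,0.49],[0,0,0]],
    [[-0.017,-0.063,0.495],[0,0,0]],
    [[-0.017,-0.063,0.495],[0,0,0]]
  ]
}}

```text
clock: 14.2
tool_pos: [0.4025, -0.3538, 0.0099]
eef_rot: [0.077, 0.997, 0.0, -0.0]
contact_force: [0.4, -0.5, 0.6]
opening: 1.001
finger_force: 0.0
```

```bash
python3 - <<'E'
from plant import *
from h import *
import pickle
S=pickle.load(open("s1.pkl","rb"));res=[]
for n,(x0,y0,x1,y1),k in(("top",(315,234,346,283),21),("side",(325,254,385,284),21)):
    g=cv2.cvtColor(S[n]["img"],cv2.COLOR_BGR2GRAY)[y0:y1,x0:x1];G=cv2.resize(g,None,fx=4,fy=4,interpolation=cv2.INTER_CUBIC)
    m=cv2.inRange(cv2.morphologyEx(G,cv2.MORPH_BLACKHAT,np.ones((k,k))),45,255)
    N,_,st,c=cv2.connectedComponentsWithStats(m);ok=st[1:,4]>30;c=((c[1:]+.5)/4-.5+[x0,y0])[ok]
    p=plane(S[n],c,.033);print(n,len(c),st[1:,4][ok].tolist());
    p2=p[np.linalg.norm(p[:,:2]-[.428,-.035],axis=1)<.055]
    print(len(p2),p2.mean(0),cv2.minAreaRect((p2[:,:2]*1000).astype(np.float32)));
st=get_state();print(st["tool_pos"],st["contact_force"],go(st,[.401,-.3535,.008],-9))
E
```

```text
top 18 [139, 142, 140, 130, 135, 138, 149, 150, 129, 136, 150, 144, 159, 135, 157, 138, 139, 145]
18 [ 0.42501396 -0.03684796  0.033     ] ((425.0090637207031, -36.881317138671875), (80.04885864257812, 34.75147247314453), 0.8954046368598938)
side 22 [32, 120, 104, 94, 107, 105, 115, 112, 116, 123, 101, 108, 126, 118, 124, 271, 134, 117, 133, 1703, 126, 222]
19 [ 0.42774636 -0.03198858  0.033     ] ((426.5705261230469, -20.766830444335938), (79.97795867919922, 61.78487014770508), 0.4807416498661041)
[ 0.40246965 -0.3538277   0.00986897] [ 0.35770487 -0.49394023  0.59747649] ([0.005, 0.0003, 0.0062], [0.0, -0.0002, 0.0011])
```

>>> {"fn": "send_rows", "kwargs": {
  "targets": [
    [[0.004,0,0.008],[0,0,0]],
    [[0.004,0,0.008],[0,0,0]],
    [[0.004,0,0.008],[0,0,0]]
  ]
}}

```text
clock: 14.58
tool_pos: [0.4005, -0.3546, 0.0069]
eef_rot: [0.078, 0.997, -0.0, -0.001]
contact_force: [0.4, 1.1, 0.0]
opening: 0.999
finger_force: 0.0
```

>>> {"fn": "send_rows", "kwargs": {
  "targets": [
    [[0,0,0],[0,0,0]],
    [[0,0,0],[0,0,0]],
    [[0,0,0],[0,0,0]],
    [[0,0,0],[0,0,0]],
    [[0,0,0],[0,0,0]],
    [[0,0,0],[0,0,0]]
  ],
  "fingers": 0.4,
  "newtons": 30
}}

```text
clock: 15.32
tool_pos: [0.4004, -0.354, 0.0065]
eef_rot: [0.077, 0.997, 0.0, -0.001]
contact_force: [-0.3, 2.5, 0.1]
opening: 0.626
finger_force: 29.9
```

>>> {"fn": "send_rows", "kwargs": {
  "targets": [
    [[0,0,-0.1],[0,0,0]],
    [[0,0,-0.25],[0,0,0]],
    [[0,0,-0.4],[0,0,0]],
    [[0,0,-0.5],[0,0,0]],
    [[0,0,-0.5],[0,0,0]]
  ]
}}

```text
clock: 15.95
tool_pos: [0.4015, -0.3552, 0.1581]
eef_rot: [0.078, 0.997, -0.001, 0.0]
contact_force: [-0.2, -0.5, -3.1]
opening: 0.63
finger_force: 29.9
```

```bash
python3 - <<'E'
from plant import *
from h import *
st=get_state();print(st["tool_pos"],st["q"]);print(go(st,[.426,-.08,.16],0.6));print(go(st,[.426,-.0355,.16],0.6))
E
```

```text
[ 0.40153165 -0.35523936  0.15807144] [ 1.28460062  1.00709442 -1.25941501  1.88703648  1.08553458  1.14622255
  1.00925174]
([0.0621, 0.919, -0.0087], [-0.0008, 0.0003, -0.053])
([0.0851, 1.0655, -0.0091], [-0.0008, 0.0003, -0.053])
```

>>> {"fn": "send_rows", "kwargs": {
  "targets": [
    [[0,0.2,0],[0,0,-0.01]],
    [[0.02,0.4,0],[0,0,-0.02]],
    [[0.04,0.6,0],[0,0,-0.03]],
    [[0.06,0.8,0],[0,0,-0.04]],
    [[0.07,0.95,0],[0,0,-0.05]],
    [[0.08,1.0,0],[0,0,-0.053]],
    [[0.08,1.0,0],[0,0,-0.053]]
  ]
}}

```text
clock: 16.82
tool_pos: [0.4228, -0.0544, 0.1556]
eef_rot: [-0.006, 1.0, -0.0, -0.002]
contact_force: [0.3, -0.2, -3.0]
opening: 0.633
finger_force: 29.9
```

```bash
python3 - <<'E'
from plant import *
from h import *
st=get_state();print(st["tool_pos"],st["q"]);print(go(st,[.426,-.0355,.06],0.6));print(go(st,[.426,-.0355,.04],0.6))
E
```

```text
[ 0.42277205 -0.0543863   0.15558193] [ 0.729882    0.92407623 -1.28583771  2.19458421  1.12925135  1.00916223
  0.34567241]
([-0.0128, 0.063, 0.3185], [-0.0001, -0.0013, 0.0007])
([-0.0131, 0.063, 0.3852], [-0.0001, -0.0013, 0.0007])
```

>>> {"fn": "send_rows", "kwargs": {
  "targets": [
    [[-0.013,0.063,0],[0,-0.001,0]],
    [[-0.013,0.063,0.15],[0,-0.001,0]],
    [[-0.013,0.063,0.28],[0,-0.001,0]],
    [[-0.013,0.063,0.33],[0,-0.001,0]],
    [[-0.013,0.063,0.33],[0,-0.001,0]],
    [[-0.013,0.063,0.33],[0,-0.001,0]]
  ]
}}

```text
clock: 17.58
tool_pos: [0.4271, -0.0364, 0.0578]
eef_rot: [-0.005, 1.0, -0.0, 0.001]
contact_force: [-0.8, -0.2, -2.6]
opening: 0.631
finger_force: 29.9
```

```bash
python3 - <<'E'
from plant import *
from h import *
st=get_state();print(st["tool_pos"]);print(go(st,[.426,-.0355,.0393],0.6))
s=snapshot("side")
cv2.imwrite("pics/g6.png",cv2.resize(s["img"][190:310,250:450],(800,480)))
E
```

```text
[ 0.42705647 -0.03639489  0.05777522]
([0.0036, 0.003, 0.0616], [-0.0001, 0.0004, -0.0005])
```

View pics/g6.png

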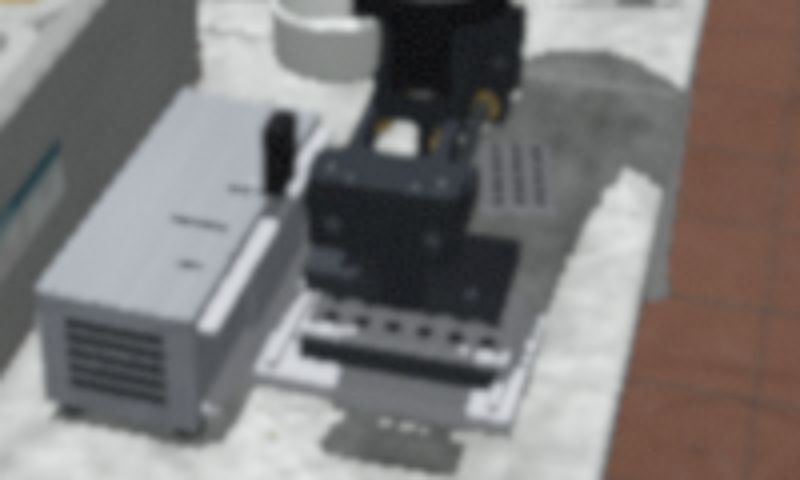

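The slab is held level about 18 mm above the spacer and lined up with it (crop x 305 to 520). I'll lower it, release and lift away.

>>> {"fn": "send_rows", "kwargs": {
  "targets": [
    [[0.003,0.003,0.03],[0,0,0]],
    [[0.003,0.003,0.05],[0,0,0]],
    [[0.003,0.003,0.058],[0,0,0]],
    [[0.003,0.003,0.062],[0,0,0]],
    [[0.003,0.003,0.062],[0,0,0]],
    [[0.003,0.003,0.062],[0,0,0]]
  ]
}}

```text
clock: 18.38
tool_pos: [0.4258, -0.0345, 0.0395]
eef_rot: [-0.006, 1.0, -0.0, 0.001]
contact_force: [-1.6, -1.3, 4.7]
opening: 0.625
finger_force: 29.9
```

>>> {"fn": "send_rows", "kwargs": {
  "targets": [
    [[0,0,0],[0,0,0]],
    [[0,0,0],[0,0,0]],
    [[0,0,0],[0,0,0]],
    [[0,0,0],[0,0,0]],
    [[0,0,-0.1],[0,0,0]],
    [[0,0,-0.25],[0,0,0]],
    [[0,0,-0.42],[0,0,0]],
    [[0,0.2,-0.42],[0,0,0]],
    [[0,0.5,-0.42],[0,0,0]],
    [[0,0.8,-0.42],[0,0,0]],
    [[0,0.8,-0.42],[0,0,0]]
  ],
  "fingers": 1
}}

```text
clock: 19.75
tool_pos: [0.4229, 0.2078, 0.1651]
eef_rot: [-0.006, 1.0, 0.0, 0.001]
contact_force: [0.8, -0.4, -0.2]
opening: 1.0
finger_force: 0.0
```

```bash
python3 - <<'E'
from plant import *
from h import *
import pickle
st=get_state();print(st["tool_pos"],st["q"])
S={n:snapshot(n) for n in("side","top")};pickle.dump(S,open("s2.pkl","wb"))
cv2.imwrite("pics/g7.png",np.vstack([cv2.resize(S["side"]["img"][200:300,250:400],(480,320)),cv2.resize(S["top"]["img"][180:290,280:470],(480,278))]))
E
```

```text
[0.42292696 0.20775841 0.16510409] [ 0.1214615   0.90823284 -1.22339541  2.06698395  1.06413698  1.01306724
 -0.09480424]
```

View pics/g7.png

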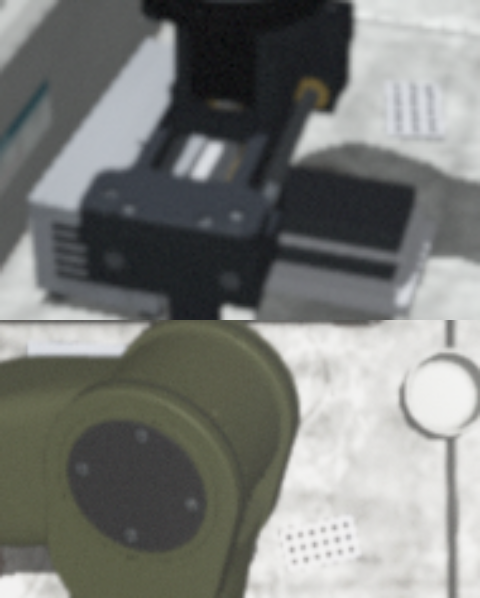

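The arm hides most of the stack in both views, but the side view shows the slab flat on the spacer at crop (345,210). Next I'll work out where the grip is from the first pictures.

```bash
python3 - <<'E'
from plant import *
from h import *
import pickle
S=pickle.load(open("s0.pkl","rb"));t,s=S["top"],S["side"]
def up(S,box,hi,f=4):
    x0,y0,x1,y1=box; g=cv2.cvtColor(S["img"],cv2.COLOR_BGR2GRAY)[y0:y1,x0:x1]
    m=cv2.inRange(cv2.resize(g,None,fx=f,fy=f,interpolation=cv2.INTER_CUBIC),0,hi)
    k,_=cv2.findContours(m,cv2.RETR_EXTERNAL,cv2.CHAIN_APPROX_NONE);k=max(k,key=cv2.contourArea).reshape(-1,2)
    return (k+.5)/f-.5+[x0,y0]
k=up(t,(325,216,347,236),120);a,b=k.min(0),k.max(0);print("top",a,b)
print("y edges/x back at .128",plane(t,[[a[0],a[1]],[b[0],a[1]],[b[0],b[1]]],.128)," front bottom at .086",plane(t,[[b[0],b[1]]],.086))
k=up(s,(310,210,330,246),100);a,b=k.min(0),k.max(0);print("side",a,b)
o,d=ray(s,[[319.5,229],[319.5,a[1]],[319.5,b[1]],[a[0],229],[b[0],229]])
for Y in(-.049,-.037): print(Y,(o+d*((Y-o[1])/d[:,1])[:,None]).round(4).tolist())
g=cv2.cvtColor(t["img"],cv2.COLOR_BGR2GRAY)
print("cols310",g[180:245,310].tolist());print("row215",g[205,282:384].tolist());print("stand row",g[274,305:357].tolist())
st=get_state();print(st["tool_pos"],go(st,[.498,0,.165],0.6))
E
```

```text
top [329.625 221.125] [346.125 231.375]
y edges/x back at .128 [[ 0.5061167  -0.0358914   0.128     ]
 [ 0.50636851 -0.07310906  0.128     ]
 [ 0.48316181 -0.07324665  0.128     ]]  front bottom at .086 [[ 0.48688242 -0.07381973  0.086     ]]
side [315.125 217.375] [328.375 245.375]
-0.049 [[0.5029, -0.049, 0.102], [0.5028, -0.049, 0.1291], [0.503, -0.049, 0.0622], [0.5121, -0.049, 0.1004], [0.4844, -0.049, 0.1052]]
-0.037 [[0.4993, -0.037, 0.1098], [0.4992, -0.037, 0.1365], [0.4994, -0.037, 0.0707], [0.5084, -0.037, 0.1082], [0.4811, -0.037, 0.113]]
cols310 [99, 144, 181, 194, 197, 201, 204, 201, 193, 197, 210, 211, 209, 210, 210, 211, 213, 212, 214, 213, 216, 213, 215, 214, 212, 214, 212, 213, 216, 214, 214, 214, 212, 213, 212, 214, 215, 215, 212, 214, 209, 187, 170, 204, 229, 229, 198, 140, 117, 143, 201, 228, 229, 226, 230, 232, 231, 230, 229, 228, 226, 220, 218, 216, 214]
row215 [206, 205, 205, 205, 203, 200, 195, 190, 198, 212, 214, 214, 213, 213, 213, 211, 213, 213, 213, 213, 214, 212, 214, 214, 211, 213, 213, 212, 214, 212, 214, 212, 212, 213, 212, 213, 213, 213, 207, 197, 204, 212, 212, 210, 210, 211, 211, 210, 209, 211, 210, 208, 209, 208, 210, 209, 209, 210, 207, 210, 210, 205, 208, 207, 207, 205, 205, 206, 206, 203, 204, 205, 204, 205, 204, 205, 204, 205, 205, 203, 205, 204, 205, 203, 203, 203, 202, 203, 206, 203, 201, 196, 189, 213, 221, 225, 223, 221, 225, 228, 228, 228]
stand row [178, 175, 175, 175, 174, 171, 182, 225, 235, 235, 235, 234, 223, 163, 128, 126, 128, 128, 128, 128, 129, 127, 126, 128, 127, 127, 127, 127, 126, 124, 128, 125, 126, 124, 125, 122, 154, 224, 235, 235, 236, 234, 229, 204, 216, 224, 230, 233, 233, 231, 229, 230]
[0.42239016 0.21326801 0.16633485] ([-0.2385, -0.7156, -0.0006], [0.0025, 0.0008, 0.0027])
```

>>> {"fn": "send_rows", "kwargs": {
  "targets": [
    [[0,-0.2,0],[0,0,0.002]],
    [[0,-0.4,0],[0,0,0.002]],
    [[-0.1,-0.6,0],[0,0,0.002]],
    [[-0.2,-0.8,0],[0,0,0.002]],
    [[-0.245,-0.87,0],[0,0,0.002]],
    [[-0.245,-0.87,0],[0,0,0.002]],
    [[-0.245,-0.87,0],[0,0,0.002]]
  ]
}}

```text
clock: 20.72
tool_pos: [0.4988, -0.0542, 0.165]
eef_rot: [-0.003, 1.0, 0.0, 0.0]
contact_force: [-0.1, 0.6, -0.7]
opening: 1.002
finger_force: 0.0
```

```bash
python3 - <<'E'
from plant import *
from h import *
st=get_state();print(st["tool_pos"],st["q"],go(st,[.499,-.047,.091],0.6))
# check stack with side view
s=snapshot("side");k=blob(s,(318,240,390,292),0,110)
for c in k[:3]: print(cv2.contourArea(c),cv2.approxPolyDP(cv2.convexHull(c),1.5,True).reshape(-1,2).tolist())
E
```

```text
[ 0.49880512 -0.05421988  0.16503753] [ 0.68291078  0.95160443 -1.24484078  1.97949581  1.06354989  1.08059451
  0.51434131] ([-0.0006, 0.0239, 0.2468], [0.0002, 0.0002, -0.0015])
2107.5 [[386, 244], [375, 284], [372, 286], [319, 282], [318, 240], [376, 240]]
37.0 [[318, 287], [333, 289], [332, 291], [320, 291]]
8.5 [[389, 240], [389, 242], [378, 241]]
```

>>> {"fn": "send_rows", "kwargs": {
  "targets": [
    [[0,0.024,0.02],[0,0,0]],
    [[0,0.024,0.12],[0,0,0]],
    [[0,0.024,0.2],[0,0,0]],
    [[0,0.024,0.245],[0,0,0]],
    [[0,0.024,0.245],[0,0,0]],
    [[0,0.024,0.245],[0,0,0]]
  ]
}}

```text
clock: 21.52
tool_pos: [0.5001, -0.0469, 0.0923]
eef_rot: [-0.003, 1.0, 0.0, 0.001]
contact_force: [0.0, -0.4, -0.0]
opening: 0.999
finger_force: 0.0
```

>>> {"fn": "send_rows", "kwargs": {
  "targets": [
    [[0,0,0],[0,0,0]],
    [[0,0,0],[0,0,0]],
    [[0,0,0],[0,0,0]],
    [[0,0,0],[0,0,0]],
    [[0,0,0],[0,0,0]],
    [[0,0,0],[0,0,0]],
    [[0,0,0],[0,0,0]],
    [[0,0,0],[0,0,0]]
  ],
  "fingers": 0,
  "newtons": 40
}}

```text
clock: 22.52
tool_pos: [0.4996, -0.0468, 0.0915]
eef_rot: [-0.002, 1.0, 0.001, 0.001]
contact_force: [0.1, 2.7, -2.2]
opening: 0.267
finger_force: 40.0
```

```bash
python3 - <<'E'
from plant import *
from h import *
st=get_state();print(st["tool_pos"],st["opening"]*88,st["contact_force"],go(st,st["tool_pos"]+[0,.035,0],0.6))
s=snapshot("side");g=cv2.cvtColor(s["img"],cv2.COLOR_BGR2GRAY)
for v in(262,268,274): print(v,g[v,318:392].tolist())
E
```

```text
[ 0.49962963 -0.04682368  0.09153622] 23.502443297369346 [ 0.11779354  2.67385445 -2.22100487] ([-0.0006, 0.1167, 0.0002], [0.0005, 0.0003, -0.0018])
262 [88, 96, 105, 107, 111, 111, 110, 109, 98, 78, 50, 36, 37, 35, 39, 37, 38, 49, 54, 65, 71, 74, 76, 76, 76, 75, 77, 77, 77, 77, 76, 78, 74, 75, 76, 78, 78, 78, 78, 76, 75, 77, 75, 77, 75, 77, 76, 77, 76, 78, 76, 79, 76, 76, 77, 75, 78, 77, 76, 72, 85, 145, 195, 211, 215, 215, 212, 208, 204, 199, 195, 190, 192, 195]
268 [112, 110, 112, 111, 108, 110, 107, 96, 63, 42, 33, 35, 38, 38, 44, 44, 41, 41, 44, 47, 49, 54, 55, 56, 59, 58, 65, 67, 70, 70, 72, 73, 76, 76, 76, 76, 79, 76, 76, 76, 78, 77, 74, 78, 77, 75, 77, 79, 78, 76, 77, 78, 78, 78, 77, 75, 78, 75, 76, 119, 179, 198, 191, 189, 191, 195, 199, 199, 198, 197, 191, 187, 187, 189]
274 [146, 175, 180, 157, 124, 102, 85, 75, 74, 81, 85, 95, 112, 123, 129, 141, 150, 159, 167, 169, 167, 165, 170, 173, 176, 175, 171, 160, 150, 140, 134, 128, 113, 99, 78, 68, 66, 62, 57, 52, 44, 41, 38, 38, 40, 38, 39, 43, 41, 43, 46, 42, 46, 46, 50, 48, 58, 103, 166, 191, 173, 152, 176, 204, 214, 210, 189, 165, 171, 181, 185, 187, 189, 190]
```

Gripped at 23.5 mm. Now I'll slide the gate.

>>> {"fn": "send_rows", "kwargs": {
  "targets": [
    [[0,0.015,0],[0,0,0]],
    [[0,0.03,0],[0,0,0]],
    [[0,0.045,0],[0,0,0]],
    [[0,0.06,0],[0,0,0]],
    [[0,0.075,0],[0,0,0]],
    [[0,0.09,0],[0,0,0]],
    [[0,0.105,0],[0,0,0]],
    [[0,0.117,0],[0,0,0]],
    [[0,0.117,0],[0,0,0]],
    [[0,0.117,0],[0,0,0]],
    [[0,0.117,0],[0,0,0]]
  ]
}}

```text
clock: 23.95
tool_pos: [0.5005, -0.0164, 0.0915]
eef_rot: [-0.001, 1.0, -0.004, 0.001]
contact_force: [2.9, -10.4, 4.1]
opening: 0.265
finger_force: 39.9
```

```bash
python3 - <<'E'
from plant import *
from h import *
import pickle
st=get_state();print(st["tool_pos"],st["opening"]*88,st["contact_force"],st["finger_force"])
s=snapshot("side");cv2.imwrite("pics/end.png",s["img"]);g=cv2.cvtColor(s["img"],cv2.COLOR_BGR2GRAY)
for z,l in((.049,[[378.5,262],[377.5,268],[342,268],[327.5,262],[326.3,268]]),):print(plane(s,l,z).round(4).tolist())
# expected pixels of slab-top corners, centred (.4265,-.0355)
T=np.linalg.inv(s["cam_to_world"])
P=np.array([[x,y,.049,1] for x in(.3765,.4765) for y in(-.0635,-.0075)])@T.T
x=P[:,:2]/P[:,2:3];x*=1+s["k1"]*(x**2).sum(1,keepdims=True);print((x*s["fx"]+[s["cx"],s["cy"]]).round(1).tolist())
for v in range(252,282,3): print(v,g[v,318:386:1].tolist()) if v in(255,270,273) else 0
# grip pixels: gate body shift (white gate / black grip) in side and top
for n in("top",):
    t=snapshot(n);gt=cv2.cvtColor(t["img"],cv2.COLOR_BGR2GRAY);print(gt[228,280:390].tolist())
E
```

```text
[ 0.50052744 -0.01642256  0.0914933 ] 23.355543815403742 [  2.93240516 -10.42977444   4.07511011] 39.920704225078225
[[0.3781, -0.0437, 0.049], [0.3763, -0.0233, 0.049], [0.4435, -0.0039, 0.049], [0.4763, -0.0152, 0.049], [0.4732, 0.0047, 0.049]]
[[381.0, 256.6], [375.9, 272.7], [333.7, 248.9], [326.4, 264.2]]
255 [84, 84, 88, 97, 108, 113, 109, 110, 105, 104, 105, 101, 88, 62, 41, 35, 35, 38, 36, 38, 37, 39, 39, 35, 43, 37, 36, 37, 36, 36, 37, 35, 41, 52, 71, 76, 77, 77, 78, 77, 76, 78, 82, 86, 83, 88, 88, 91, 89, 92, 97, 128, 164, 186, 195, 198, 198, 200, 201, 201, 199, 198, 196, 196, 196, 194, 191, 187]
270 [112, 111, 111, 111, 111, 112, 113, 106, 83, 67, 61, 56, 52, 50, 45, 43, 42, 42, 39, 34, 40, 39, 37, 42, 37, 43, 41, 47, 47, 46, 46, 48, 51, 54, 55, 60, 61, 64, 71, 68, 74, 72, 74, 76, 75, 76, 77, 77, 78, 78, 76, 78, 78, 78, 78, 76, 75, 71, 97, 162, 197, 189, 167, 168, 183, 205, 212, 203]
273 [111, 111, 113, 112, 110, 106, 94, 88, 99, 108, 111, 112, 112, 113, 114, 116, 115, 110, 106, 101, 102, 118, 140, 142, 136, 136, 128, 117, 98, 80, 66, 62, 55, 51, 41, 43, 41, 41, 41, 39, 39, 43, 42, 42, 44, 47, 46, 49, 50, 52, 57, 58, 59, 63, 64, 64, 62, 84, 150, 192, 188, 163, 174, 197, 212, 214, 200, 173]
[114, 108, 109, 109, 108, 107, 108, 106, 107, 103, 103, 98, 93, 85, 79, 76, 72, 78, 74, 83, 88, 91, 90, 97, 103, 97, 95, 97, 101, 102, 102, 107, 109, 107, 107, 107, 107, 108, 105, 107, 103, 106, 105, 109, 111, 118, 125, 124, 127, 130, 128, 120, 108, 95, 91, 90, 90, 93, 90, 92, 92, 92, 94, 93, 92, 92, 92, 91, 95, 93, 92, 94, 92, 97, 93, 96, 96, 96, 96, 96, 97, 98, 95, 96, 96, 97, 97, 97, 98, 101, 97, 98, 99, 97, 97, 100, 98, 99, 99, 97, 99, 98, 101, 100, 99, 101, 99, 100, 101, 101]
```

The stack edges match the expected ones. The gate is at about 30 mm (10.4 N), so I'll push it about 5 mm further.

>>> {"fn": "send_rows", "kwargs": {
  "targets": [
    [[0,0.01,0],[0,0,0]],
    [[0,0.019,0],[0,0,0]],
    [[0,0.019,0],[0,0,0]],
    [[0,0.019,0],[0,0,0]],
    [[0,0.019,0],[0,0,0]],
    [[0,0.019,0],[0,0,0]],
    [[0,0.019,0],[0,0,0]],
    [[0,0.019,0],[0,0,0]]
  ]
}}

```text
clock: 25.05
tool_pos: [0.5007, -0.0112, 0.0915]
eef_rot: [-0.0, 1.0, -0.004, 0.001]
contact_force: [3.7, -11.5, 4.8]
opening: 0.267
finger_force: 39.9
```

```bash
python3 -c "
from plant import *
print(finish_job())"
```

```text
the job is handed in; nothing more can be done
None
```

I handed the job in with spacer and upper slab stacked square on the lower slab and the gate held at about 35 mm by the fingers; the judge's verdict wasn't shown.

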